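Gauge a PVC strip with the ratchet micrometer

TASK

Check the thickness of the long black PVC strip: lay it flat on the base of the gauging stand, one end slid in under the micrometer spindle and gently home, square and central, against the back stop. Then screw the spindle down onto it by the ratchet at the very top, with a light touch and no push, until the ratchet clicks - one click, two at the most - and leave the strip nipped there for reading, with nothing else on the bench disturbed.

Things in the scene. Friction and masses are not known exactly. Their poses are not given: they have to be found in the camera images.
- strip: loose flat strip of black PVC sheet, 160 x 30 x 10 mm, about 70 g, lying on the bench; the only such strip. Origin: centre of its underside; x along its length, z up (both ends alike)
- stand: fixed gauging stand: grey cast base with flat steel top 30 mm above the bench (x -115 to +45, y -45 to +85 mm), round column 28 mm thick, 118 high at y +60, and an arm (z 78 to 100) to an upright micrometer head. Origin: on the bench plane, right below the spindle axis; z up, x level towards the back stop. The strip goes in from the open -x side; home, its centre is at x -55, y 0, z +30 mm
- stop (a point): middle of the face of the back stop, a dark steel bar on the base, 60 mm wide across y and 12 mm high. The face looks to the stand's -x, is 25 mm beyond the spindle axis; this point is 6 mm above the base top. Axes as the stand's
- spindle: steel measuring spindle, 8 mm thick, upright, does not rotate, only slides down (12 mm at most). Origin: centre of its flat lower tip; starts 12 to 14.5 mm above the base top (2 to 4.5 mm above a 10 mm strip lying there). It carries the thimble and the ratchet, which go down with it
- thimble: knurled steel sleeve 26 mm thick, 45 mm high, on the spindle axis. Origin: centre of its lower end, 74 mm above the spindle tip; its x turns with it. Turned clockwise seen from above it screws itself, spindle and ratchet down 10 mm a turn (drag 0.04 N m). Closed to the click the spindle bears with 13 to 17 N; any push of the hand down on the head adds to that, and over 24 N is forcing it
- ratchet: the topmost part: dark knurled cylinder 20 mm thick, 22 high, 2 mm above the thimble. Origin: centre of its underside, 121 mm above the spindle tip; its x starts in line with the thimble's. It turns the thimble through a slip clutch; once the spindle bears it slips, a click every 30 degrees: 0.06 N m just before a click, down to -0.03 as it drops. Grip it alone, lightly (6 to 10 N)
- pipe_offcut: bystander: loose brown pipe ring 74 mm across, 45 mm high. Origin: centre of underside
- block: bystander: small black PVC offcut 45 x 38 x 10 mm. Origin: centre of underside
- valve: bystander: black plastic valve 55 mm long, 41 mm high. Origin: centre of underside
- screwdriver: bystander: screwdriver with orange handle, 170 mm long, lying. Origin: on the bench under its middle

How it is judged:
On the way, in this order (a step that is already met when the one before it is completed fails the run):
1. the strip lies flat on the stand's base, under the spindle, home against the back stop (x of strip in the frame of stand above -0.0585 m and y of strip in the frame of stand between -0.007 and 0.007 m and z of strip in the frame of stand below 0.0325 m and angle between the x axis of strip and the x axis of stand, either way round below 0.07 rad), for 0.2 s.
2. the spindle bears on the strip and the ratchet has clicked (contact force between spindle and strip above 4 N and angle between the x axis of ratchet and the x axis of thimble, either way round above 0.3 rad), for 0.1 s.
At the end, for the whole second after the job is handed in: Strip flat on the base, its end within 3.5 mm of the back stop, within 7 mm of central and 4 degrees of square, at rest; the spindle still presses on it with over 4 N; the ratchet has slipped one click or two (17 to 71 degrees) past the thimble (all of step 1 and all of step 2 and linear speed of strip below 0.01 m/s); the robot touches nothing.
It fails at once if the spindle is forced onto the strip (over 24 N) (contact force between spindle and strip above 24 N).
It fails at once if the ratchet is run on past its second click (angle between the x axis of ratchet and the x axis of thimble, either way round above 1.25 rad).
It fails at once if the strip is rammed against the stand (over 30 N) (contact force between strip and stand above 30 N).
It fails at once if another thing on the bench is moved more than 2 cm (distance of any of pipe_offcut, block, valve, screwdriver from where it was at the start of the episode above 0.02 m).
It also fails if it takes over 72 s, if anything falls off the work surface, if the arm or the gripper's body presses on something with over 40 N, if the wrist force passes 120 N, or if a joint passes its speed limit or range.

ROBOT

A 7-joint arm with a two-finger parallel gripper is mounted at the origin on the work surface. World frame = base frame: x ahead of the robot, y to its left, z up, the work surface at z = 0. Lengths are in m, angles in rad, forces in N, time in s.
With the tool pointing down it reaches from about 0.4 to 0.85 m from the base axis. Payload 4.5 kg.
Tool frame: the origin (TCP) lies midway between the tips of the shut fingers; the grasp point (between the pads) lies 19 mm behind it; z points along the fingers, y is the line along which they close (so a half turn about z gives the same grasp; the last joint's range is limited). The gripper opens to 88 mm and grips with 3 to 60 N. Pads are 18 mm wide; open, the fingers measure 123 mm over their backs; the gripper's body (75 mm by 187 mm) begins 45 mm behind the grasp point.
Start: joints at [1.356, 0.689, -0.195, 1.565, 0.157, 0.902, -0.215], TCP at [0.154, -0.606, 0.239] pointing down, gripper open.
Joint ranges: [-3.01, 3.01], [-0.46, 2.08], [-1.47, 1.51], [0.13, 2.56], [-1, 4.14], [0.04, 2.09], [-2.66, 2.66]. Speed limits (rad/s): [2.57, 2.57, 3.14, 3.14, 3.14, 3.14, 3.14].

INTERFACE

Orientations are given as a unit quaternion [x, y, z, w].
In Python, from plant import r gives the robot as it stands. The module is installed in compiled form; this text tells all that it offers.
- The arm moves only by the tool step_arm, never from a script. Its argument "series" is a list of rows, each a list of 7 numbers: the shift along the world's x, y, z in mm, then the turn, a rotation vector about the world's x, y, z in rad, then the closure, from 0 (fully open) to 1 (shut). A call has 1 to 20 rows; each row shifts and turns the commanded pose from where the row before left it; what a row does not reach is not made up. A row lasts 1/10 s, in which the tool goes at most 50 mm and 8.59 degrees, less where a joint would pass 70% of its speed; a pose out of reach is approached as far as the arm can. A call is refused whole if a number of a shift passes 50 or a number of a turn 0.15, either way. A call with a gripper value outside its range is refused whole. The fingers move at their own pace and stop on an object; "force" is the grip in N (left out, the last holds). Time passes only in rows, so rows that do not move let the fingers close. It gives the time, the measured TCP pose, the force, the opening and the grip force at its end, in the units of the state.
- r.get_state(): the state, without advancing time (a new reading comes with each control period).
- r.snapshot(name): name is "scene" or "top" or "wrist"; returns (picture, depth): 400x640x3 uint8, blue, green, red; 400x640 float32, m along the optical axis (not along the pixel's ray), 0 where there is no reading.
- r.get_calibration(name): a dict with "intrinsics" (3x3 intrinsics, pixels), "dist_coeffs" ([k1, k2, p1, p2, k3] as OpenCV has them; the pictures are not rectified), "pose" (4x4, takes a point from camera to world coordinates). Camera axes: x right, y up, looking along -z (the intrinsics and any distortion apply to the point x, -y, -z); pixel columns grow to the right and rows downward; lengths in m; the calibration is good to about 2 mm. A picture is of the moment at which its call begins: read the wrist's pose just before it. get_calibration takes no time and is no camera call; for the wrist camera it gives the pose at the moment of the call.
- r.finish_job(): hands the job in; it is judged then, once.
The state is a dict: "clock": time; "q": joint angles; "qd": joint speeds; "joint_torque": joint torques, N m; "tool_pos": TCP position; "eef_rot": TCP orientation; "contact_force": force on the tool from outside, world axes, zero at the start; "moment": the same for the moment, N m; "opening": opening from 0.0 (shut) to 1.0 (fully open); "finger_force": force on a finger pad.
Only numpy, scipy, OpenCV 4.12 (cv2) and the standard library are available. Lean on these libraries where they do the work, as an engineer would, in place of code of your own. Each camera call takes 0.05 s, during which the arm holds its last target. There are 200 camera calls.

## Working session

There is one attempt and no reset: what is moved stays moved. The work goes in short steps, Python scripts to look and compute and a tool call to move; the robot and the scene stay as the last step left them, time stands still between calls to the robot, and variables do not carry over. Pictures are saved under pics/ and viewed, at most 10 in all, crops included, and the job is handed in when it is done.

Besides the shell and the picture viewer there is one more tool, called after "Call:" as name(argument=value, ...) on one line, values as JSON. step_arm: Moves the arm, as the interface text tells. Its arguments: {"type":"object","properties":{"series":{"type":"array"},"force":{"type":"number"}},"required":["series"]}

```bash
mkdir -p pics; ls
cat > h.py <<'E'
import numpy as np, cv2
from plant import r
def snap(n):
    c=r.get_calibration(n); im,d=r.snapshot(n)
    return im,d,np.array(c["intrinsics"]),np.array(c["dist_coeffs"]),np.array(c["pose"])
def rays(px,K,D,T):
    u=cv2.undistortPoints(np.float64(px).reshape(-1,1,2),K,D).reshape(-1,2)
    v=np.c_[u[:,0],-u[:,1],-np.ones(len(u))]
    return T[:3,3],v@T[:3,:3].T
def onplane(px,z,K,D,T):
    o,v=rays(px,K,D,T); return o+v*((z-o[2])/v[:,2])[:,None]
def cloud(d,K,D,T):
    ys,xs=np.mgrid[0:d.shape[0],0:d.shape[1]]
    o,v=rays(np.c_[xs.ravel(),ys.ravel()],K,D,T)
    return (o+v*d.reshape(-1,1)).reshape(*d.shape,3)
E
python3 - <<'E'
from h import *
print(r.get_state())
for n in("scene","top"):
    im,d,K,D,T=snap(n); cv2.imwrite(f"pics/{n}0.png",im); np.savez(f"{n}0.npz",im=im,d=d,K=K,D=D,T=T); print(n,K,D,T)
E
```

```text
pics
{'clock': 0.0, 'q': array([ 1.35579963,  0.68993392, -0.1945334 ,  1.5662995 ,  0.15728658,
        0.90252374, -0.21507406]), 'qd': array([ 0.00220193, -0.00076841, -0.00222516,  0.00082418, -0.00033973,
       -0.00010113,  0.00063096]), 'joint_torque': array([ 7.21799734e-04, -5.27554929e+01, -1.26691740e+00, -1.53430098e+01,
       -5.27141453e-02,  6.57298457e-03,  1.72931022e-04]), 'tool_pos': array([ 0.15371204, -0.60516966,  0.23795364]), 'eef_rot': array([ 9.92265187e-01,  1.24133040e-01, -1.65950062e-04, -8.71034167e-04]), 'contact_force': array([0.75246814, 0.11876908, 0.90713473]), 'moment': array([ 0.00802583,  0.03175135, -0.01290768]), 'finger_force': 0.0, 'opening': 1.0035731265766685}
scene [[428.7379408    0.         325.81749534]
 [  0.         428.7379408  200.48731869]
 [  0.           0.           1.        ]] [-0.06535467  0.          0.          0.          0.        ] [[-0.0470754  -0.61113378  0.7901262   1.45099526]
 [ 0.99885239 -0.035785    0.03183283  0.06931895]
 [ 0.00882055  0.79071798  0.61211704  0.79472945]
 [ 0.          0.          0.          1.        ]]
top [[447.05637565   0.         323.64625683]
 [  0.         447.05637565 197.35421005]
 [  0.           0.           1.        ]] [-0.01914973  0.          0.          0.          0.        ] [[ 1.65704711e-02  9.96583126e-01 -8.09165728e-02  5.05342232e-01]
 [-9.99862690e-01  1.65275144e-02 -1.20066699e-03 -5.64614208e-04]
 [ 1.40785361e-04  8.09253578e-02  9.96720155e-01  1.19433775e+00]
 [ 0.00000000e+00  0.00000000e+00  0.00000000e+00  1.00000000e+00]]
```

View pics/scene0.png

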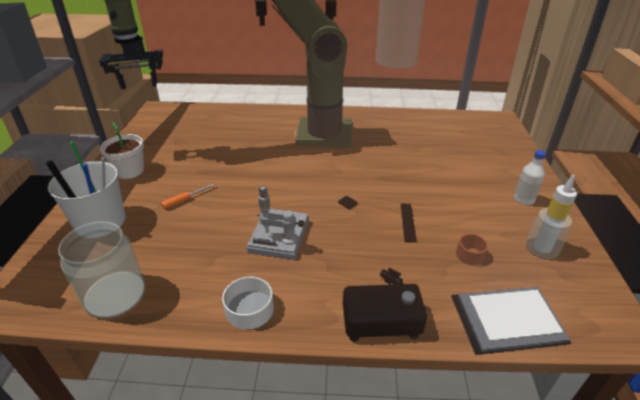

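View pics/top0.png

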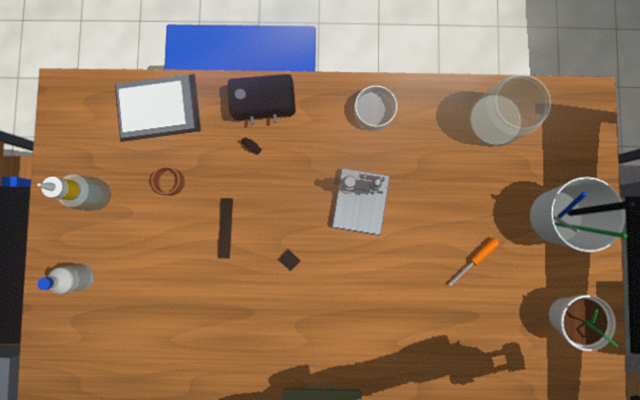

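The top view shows the strip at about (226,228), upright in the picture, and the stand base at about (331–389, 170–235). The column and micrometer are near the base's upper edge, with the open side toward the robot. The block is at (289,260), the screwdriver at (473,262), the ring at (166,181) and the valve at (251,146).

Run:
```python
from h import *
L=lambda n:[np.load(n+"0.npz")[k] for k in("im","d","K","D","T")]
im,d,K,D,T=L("top")
hsv=cv2.cvtColor(im,cv2.COLOR_BGR2HSV)
def rect(P):
    c,s,a=cv2.minAreaRect(np.float32(P[:,:2]*1000)); return np.round(c,1),np.round(s,1),round(a,1),np.round(cv2.boxPoints((c,s,a))).tolist()
# strip
m=np.zeros(im.shape[:2],np.uint8); m[185:275,205:250]=(im[185:275,205:250].max(2)<60)*255
cs=max(cv2.findContours(m,0,2)[0],key=cv2.contourArea)
P=onplane(cs.reshape(-1,2),0.010,K,D,T); print("strip",rect(P))
C=cloud(d,K,D,T)
S=C[160:245,310:400].reshape(-1,3)
b=S[(S[:,2]>.024)&(S[:,2]<.036)]; print("base z",np.median(b[:,2]),len(b),rect(b))
gray=(hsv[...,1]<60)&(im.max(2)>90); 
for lo,hi in((.165,.21),(.12,.16),(.07,.11)):
    s=S[(S[:,2]>lo)&(S[:,2]<hi)]; print(lo,len(s),s.min(0).round(3) if len(s) else"",s.max(0).round(3) if len(s) else"",np.median(s,0).round(4) if len(s) else "")
cv2.imwrite("pics/topc.png",cv2.resize(im[160:245,310:400],None,fx=6,fy=6,interpolation=2))
im,d,K,D,T=L("scene"); C=cloud(d,K,D,T)
S=C[180:260,240:315].reshape(-1,3)
b=S[(S[:,2]>.026)&(S[:,2]<.034)]; print("base z",np.median(b[:,2]),len(b),rect(b))
for lo,hi in((.165,.21),(.12,.16),(.07,.11)):
    s=S[(S[:,2]>lo)&(S[:,2]<hi)]; print(lo,len(s),s.min(0).round(3) if len(s) else"",s.max(0).round(3) if len(s) else"",np.median(s,0).round(4) if len(s) else "")
cv2.imwrite("pics/scenec.png",cv2.resize(im[180:260,240:315],None,fx=7,fy=7,interpolation=2))
```

```text
strip (array([559.6, 259.6]), array([66.4, 26.6]), 1.0, [[526.0, 272.0], [527.0, 246.0], [593.0, 247.0], [593.0, 274.0]])
base z 0.030428914868239842 2152 (array([591.7, -95.3]), array([127.4, 158.3]), 81.4, [[504.0, -146.0], [660.0, -170.0], [679.0, -44.0], [523.0, -20.0]])
0.165 73 [ 0.614 -0.129  0.167] [ 0.634 -0.11   0.191] [ 0.622  -0.1197  0.1864]
0.12 47 [ 0.61  -0.133  0.12 ] [ 0.643 -0.053  0.16 ] [ 0.6234 -0.1077  0.1283]
0.07 329 [ 0.604 -0.144  0.078] [ 0.651 -0.024  0.107] [ 0.6259 -0.0856  0.0995]
base z 0.02912480957046415 907 (array([592.4, -93.7]), array([124.9, 158.1]), 81.7, [[505.0, -144.0], [662.0, -167.0], [680.0, -43.0], [523.0, -20.0]])
0.165 85 [ 0.614 -0.128  0.165] [ 0.635 -0.108  0.188] [ 0.6291 -0.1177  0.1818]
0.12 143 [ 0.62  -0.132  0.12 ] [ 0.639 -0.105  0.16 ] [ 0.6327 -0.1162  0.1434]
0.07 493 [ 0.609 -0.142  0.07 ] [ 0.654 -0.021  0.11 ] [ 0.6385 -0.0828  0.0964]
```

View pics/topc.png

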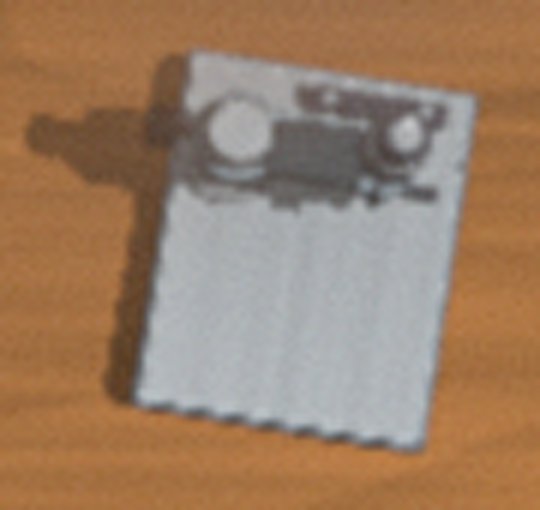

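Run:
```python
from h import *
z=np.load("top0.npz"); im,d,K,D,T=[z[k] for k in("im","d","K","D","T")]
m=np.zeros(im.shape[:2],np.uint8); sub=im[185:275,205:250]
m[185:275,205:250]=(sub[...,2]<75)*255
for c in cv2.findContours(m,0,2)[0]:
    if cv2.contourArea(c)<100: continue
    P=onplane(c.reshape(-1,2),0.010,K,D,T); q=cv2.minAreaRect(np.float32(P[:,:2]*1000)); print(np.round(q[0],1),np.round(q[1],1),q[2],cv2.boxPoints(q).round().tolist())
```

```text
[516.4 260.9] [ 28.4 153.6] 88.99066162109375 [[439.0, 248.0], [593.0, 245.0], [593.0, 274.0], [440.0, 276.0]]
```

Call:
step_arm(series=[[20, 20, 30, 0, 0, 0.14, 0], [30, 40, 30, 0, 0, 0.14, 0], [30, 40, 20, 0, 0, 0.14, 0], [30, 40, 10, 0, 0, 0.14, 0], [30, 40, 0, 0, 0, 0.14, 0], [30, 40, 0, 0, 0, 0.14, 0], [25, 45, 0, 0, 0, 0.14, 0], [25, 45, 0, 0, 0, 0.14, 0], [20, 45, 0, 0, 0, 0.14, 0], [20, 45, 0, 0, 0, 0.14, 0], [20, 45, 0, 0, 0, 0.14, 0], [20, 45, 0, 0, 0, 0.14, 0], [20, 45, 0, 0, 0, 0.14, 0], [20, 45, 0, 0, 0, 0.14, 0], [20, 45, 0, 0, 0, 0.14, 0], [10, 45, 0, 0, 0, 0.14, 0], [0, 45, 0, 0, 0, 0.14, 0], [0, 45, 0, 0, 0, 0.14, 0], [0, 45, 0, 0, 0, 0.14, 0], [0, 45, 0, 0, 0, 0.14, 0]])

```text
clock: 2.1
tool_pos: [0.5152, 0.2336, 0.3224]
eef_rot: [0.044, 0.999, -0.0, -0.0]
contact_force: [1.0, -0.1, -0.0]
opening: 1.0
finger_force: 0.0
```

Run:
```python
from h import *
im,d,K,D,T=snap("wrist"); cv2.imwrite("pics/w1.png",im); print(r.get_state()["q"].round(2), T[:3,3])
m=(im.max(2)<70).astype(np.uint8)*255
for c in cv2.findContours(m,0,2)[0]:
    if cv2.contourArea(c)<800: continue
    P=onplane(c.reshape(-1,2),0.010,K,D,T); q=cv2.minAreaRect(np.float32(P[:,:2]*1000)); print(c.reshape(-1,2).mean(0),np.round(q[0],1),np.round(q[1],1),q[2],cv2.boxPoints(q).round().tolist())
```

```text
[ 0.03  0.66 -0.99  1.61  0.58  1.19  0.41] [0.43917511 0.24127347 0.46921265]
[278.19230769 264.53846154] [840.  210.5] [1369.2  385.4] 85.1014404296875 [[590.0, -455.0], [974.0, -488.0], [1091.0, 876.0], [706.0, 909.0]]
[333.96666667 153.03333333] [515.2 265.5] [ 29.1 158.3] 89.39419555664062 [[436.0, 252.0], [594.0, 250.0], [595.0, 279.0], [436.0, 281.0]]
```

View pics/w1.png

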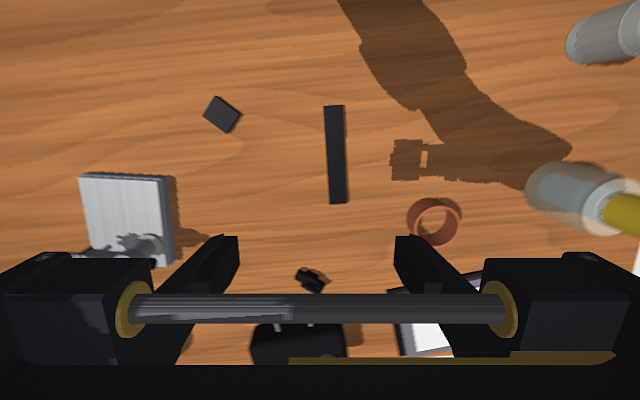

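The wrist view shows the strip at about (335,153), clear of other things; the ring is near (432,220) and the valve near (310,280). I'll descend on the strip's near part.

Call:
step_arm(series=[[-8, 7, -40, 0, 0, 0.03, 0], [-8, 7, -40, 0, 0, 0.03, 0], [-8, 7, -40, 0, 0, 0, 0], [-8, 7, -40, 0, 0, 0, 0], [-1, 1, -40, 0, 0, 0, 0], [0, 0, -40, 0, 0, 0, 0], [0, 0, -30, 0, 0, 0, 0], [0, 0, -15, 0, 0, 0, 0.2], [0, 0, -5, 0, 0, 0, 0.3], [0, 0, 0, 0, 0, 0, 0.4], [0, 0, 0, 0, 0, 0, 0.4]], force=20)

```text
clock: 3.25
tool_pos: [0.4829, 0.2616, 0.0336]
eef_rot: [0.017, 1.0, 0.0, 0.0]
contact_force: [-0.2, -0.4, -0.1]
opening: 0.663
finger_force: 0.0
```

Run:
```python
from h import *
s=r.get_state(); print(s["q"].round(2),s["opening"],s["tool_pos"])
im,d,K,D,T=snap("wrist"); cv2.imwrite("pics/w2.png",im)
```

```text
[-0.2   1.   -0.67  1.91  1.07  0.64 -0.03] 0.6632310640238586 [0.48291763 0.26164931 0.03364132]
```

View pics/w2.png

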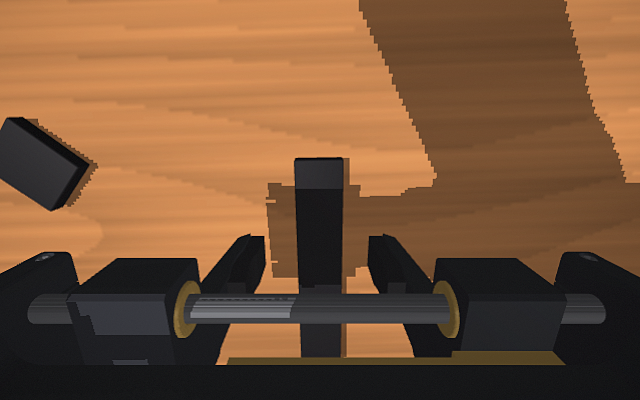

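The strip (columns 295–343) is centred between the fingers (265–369). Next: lower, grip and lift.

Call:
step_arm(series=[[0, 0, -15, 0, 0, 0, 0.4], [0, 0, -12, 0, 0, 0, 0.4], [0, 0, -3.5, 0, 0, 0, 0.4], [0, 0, 0, 0, 0, 0, 0.6], [0, 0, 0, 0, 0, 0, 0.8], [0, 0, 0, 0, 0, 0, 0.8], [0, 0, 0, 0, 0, 0, 0.8], [0, 0, 0, 0, 0, 0, 0.8]], force=25)

```text
clock: 4.1
tool_pos: [0.4827, 0.2616, 0.0028]
eef_rot: [0.016, 1.0, 0.0, 0.0]
contact_force: [-0.6, 0.2, 2.3]
opening: 0.337
finger_force: 24.9
```

Call:
step_arm(series=[[0, 0, 20, 0, 0, 0, 0.8], [0, 0, 35, 0, 0, 0, 0.8], [0, -10, 35, 0, 0, 0, 0.8], [1, -30, 10, 0, 0, -0.01, 0.8], [1, -40, 0, 0, 0, -0.01, 0.8], [2, -40, 0, 0, 0, -0.015, 0.8], [2, -40, 0, 0, 0, -0.015, 0.8], [2, -40, 0, 0, 0, -0.015, 0.8], [2, -40, 0, 0, 0, -0.015, 0.8], [2, -40, 0, 0, 0, -0.015, 0.8], [1, -40, 0, 0, 0, -0.01, 0.8], [1, -30, 0, 0, 0, -0.01, 0.8], [0, -12, 0, 0, 0, 0, 0.8], [0, 0, -30, 0, 0, 0, 0.8], [0, 0, -20, 0, 0, 0, 0.8], [0, 0, 0, 0, 0, 0, 0.8], [0, 0, 0, 0, 0, 0, 0.8]])

```text
clock: 5.8
tool_pos: [0.4967, -0.0994, 0.0527]
eef_rot: [0.073, 0.997, 0.001, -0.0]
contact_force: [0.7, 0.2, -0.6]
opening: 0.335
finger_force: 25.0
```

Run:
```python
from h import *
s=r.get_state(); print(s["q"].round(2),s["tool_pos"],s["eef_rot"].round(4))
for n in("wrist","top"):
    im,d,K,D,T=snap(n); cv2.imwrite(f"pics/{n}3.png",im); np.savez(f"{n}3.npz",im=im,d=d,K=K,D=D,T=T)
z=np.load("top3.npz"); im=z["im"]
a=cv2.imread("pics/wrist3.png"); b=cv2.resize(im[150:250,300:410],(440,400),interpolation=2)
cv2.imwrite("pics/both3.png",cv2.resize(np.hstack([a[:,80:430],b]),None,fx=1,fy=1))
```

```text
[ 0.49  0.94 -0.65  2.03  1.11  0.58  0.46] [ 0.49668947 -0.09938615  0.05266728] [ 7.290e-02  9.973e-01  5.000e-04 -0.000e+00]
```

View pics/both3.png

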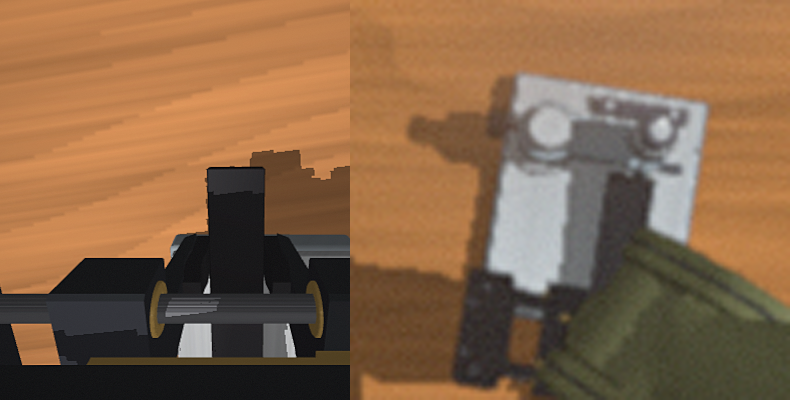

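```bash
cat >> h.py <<'E'
O=np.array([.624,-.1195]); a=np.deg2rad(-8.5); EX=np.array([np.cos(a),np.sin(a)]); EY=np.array([-EX[1],EX[0]])
def stand(P): return np.c_[(P[:,:2]-O)@EX*1000,(P[:,:2]-O)@EY*1000]
E
python3 - <<'E'
from h import *
z=np.load("top3.npz"); im,d,K,D,T=[z[k] for k in("im","d","K","D","T")]
print(im[190:212:3,355:382].max(2))
for row in range(193,212,2):
    v=im[row,352:384].max(2-1); dk=np.where(v<65)[0]
    if len(dk): print(row,dk.min()+352,dk.max()+352,stand(onplane([[dk.min()+351.5,row],[dk.max()+352.5,row]],.060,K,D,T)).round(1).tolist())
E
```

```text
[[103 108  98  95  99  96  95  92  88  86  83  93  95  94 114 157 162 126
  111 114 117 118 115 142 172 183 178]
 [130 108 110 111 111 112 110 108 105  88  73  70  72  84 111 102  71  72
  100 136 166 180 166 158 146 131 131]
 [116 108 109 106 111 112 110 106  93  72  70  72  64  68  69  70  70  65
   68  66  87 156 189 197 196 194 193]
 [108 106 109 113 110 107 108 106  78  68  68  61  67  67  69  61  67  64
   70  65 117 179 197 196 197 195 189]
 [109 109 111 110 113 109 107 103  73  61  60  66  68  63  66  64  63  66
   55  87 154 192 200 196 196 191 191]
 [108 110 111 111 110 104 108  81  68  61  62  62  61  65  64  59  63  59
   67 111 182 199 201 199 193 193 193]
 [111 113 114 111 111 107 108  73  62  62  62  67  67  63  57  63  66  69
   68  72  75  91 119 146 169 180 197]
 [114 114 114 111 113 108  82  60  62  58  58  61  62  70  67  65  66  63
   61  59  67  71  74  78  77  79  76]]
195 365 369 [[-21.0, 13.4], [-18.9, 0.8]]
197 369 374 [[-24.4, 2.5], [-21.9, -12.5]]
199 366 372 [[-30.7, 9.3], [-27.8, -8.3]]
201 364 373 [[-36.6, 13.5], [-32.4, -11.6]]
203 364 373 [[-41.6, 12.7], [-37.5, -12.4]]
205 364 372 [[-46.7, 11.9], [-42.9, -10.7]]
207 363 371 [[-52.1, 13.6], [-48.4, -9.0]]
209 363 372 [[-57.1, 12.8], [-53.0, -12.3]]
211 362 374 [[-62.6, 14.5], [-57.2, -18.1]]
```

Call:
step_arm(series=[[0, 0, -8, 0, 0, 0, 0.8], [0, 0, -6, 0, 0, 0, 0.8], [0, 0, -2, 0, 0, 0, 0.8], [0, 0, -1, 0, 0, 0, 0.8], [0, 0, -1, 0, 0, 0, 0.8], [0, 0, 0, 0, 0, 0, 0.8], [0, 0, 0, 0, 0, 0, 0.8]])

```text
clock: 6.6
tool_pos: [0.4966, -0.1007, 0.0344]
eef_rot: [0.074, 0.997, 0.0, 0.0]
contact_force: [-0.3, 0.2, -1.7]
opening: 0.337
finger_force: 25.0
```

Call:
step_arm(series=[[0, 0, -0.5, 0, 0, 0, 0.8], [0, 0, -0.5, 0, 0, 0, 0.8], [0, 0, 0, 0, 0, 0, 0.8]])

```text
clock: 6.9
tool_pos: [0.4965, -0.1007, 0.0333]
eef_rot: [0.074, 0.997, 0.0, -0.0]
contact_force: [0.3, -0.1, -0.8]
opening: 0.335
finger_force: 25.0
```

Call:
step_arm(series=[[0, 0, 0, 0, 0, 0, 0.6], [0, 0, 0, 0, 0, 0, 0.55], [0, 0, 0, 0, 0, 0, 0.55], [0, 0, 0, 0, 0, 0, 0.55], [0, 0, 0, 0, 0, 0, 0.8], [0, 0, 0, 0, 0, 0, 0.8], [0, 0, 0, 0, 0, 0, 0.8], [0, 0, 0, 0, 0, 0, 0.8]], force=8)

```text
clock: 7.7
tool_pos: [0.4965, -0.1007, 0.0333]
eef_rot: [0.074, 0.997, 0.0, -0.0]
contact_force: [0.1, -0.8, -0.3]
opening: 0.335
finger_force: 8.0
```

Call:
step_arm(series=[[4, -0.6, 0, 0, 0, 0, 0.8], [4, -0.6, 0, 0, 0, 0, 0.8], [4, -0.6, 0, 0, 0, 0, 0.8], [4, -0.6, 0, 0, 0, 0, 0.8], [4, -0.6, 0, 0, 0, 0, 0.8], [4, -0.6, 0, 0, 0, 0, 0.8], [4, -0.6, 0, 0, 0, 0, 0.8], [3, -0.4, 0, 0, 0, 0, 0.8], [2, -0.3, 0, 0, 0, 0, 0.8], [0, 0, 0, 0, 0, 0, 0.8], [0, 0, 0, 0, 0, 0, 0.8]])

```text
clock: 8.8
tool_pos: [0.53, -0.1056, 0.0334]
eef_rot: [0.074, 0.997, 0.0, 0.0]
contact_force: [-0.5, 0.9, 0.2]
opening: 0.343
finger_force: 8.0
```

Run:
```python
from h import *
s=r.get_state(); print(s["tool_pos"],s["contact_force"],stand(s["tool_pos"][None]))
z=[]
for n in("scene","top"):
    im,d,K,D,T=snap(n); np.savez(f"{n}4.npz",im=im,d=d,K=K,D=D,T=T); z.append(im)
cv2.imwrite("pics/both4.png",np.hstack([cv2.resize(z[0][175:265,235:325],(400,400),interpolation=2),cv2.resize(z[1][155:245,310:400],(400,400),interpolation=2)]))
```

```text
[ 0.53003409 -0.10563831  0.03337382] [-0.48762805  0.91655839  0.21075361] [[-94.98266886  -0.17961466]]
```

View pics/both4.png

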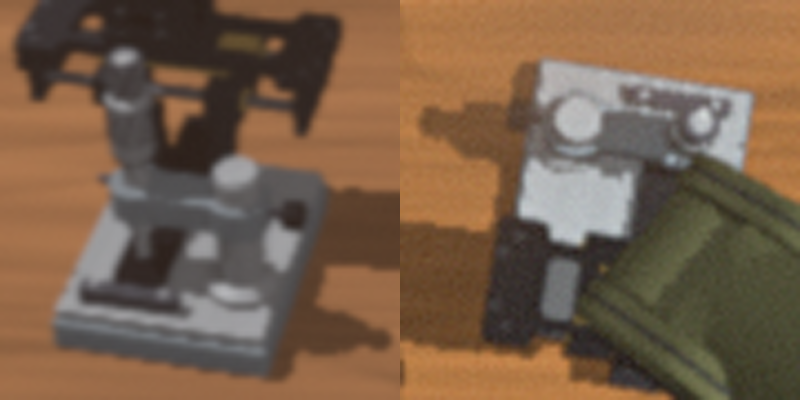

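The scene crop (left) shows the strip (about 120–180, 235–280) under the spindle, just short of the back stop bar (80–185, 285–305). I'll creep forward.

Call:
step_arm(series=[[1, -0.15, 0, 0, 0, 0, 0.8], [1, -0.15, 0, 0, 0, 0, 0.8], [1, -0.15, 0, 0, 0, 0, 0.8], [1, -0.15, 0, 0, 0, 0, 0.8], [0, 0, 0, 0, 0, 0, 0.8], [0, 0, 0, 0, 0, 0, 0.8]])

```text
clock: 9.5
tool_pos: [0.5336, -0.1062, 0.0334]
eef_rot: [0.074, 0.997, 0.0, 0.0]
contact_force: [-1.7, -0.6, 3.7]
opening: 0.339
finger_force: 8.0
```

Call:
step_arm(series=[[0.5, -0.1, 0, 0, 0, 0, 0.8], [0.5, -0.1, 0, 0, 0, 0, 0.8], [0, 0, 0, 0, 0, 0, 0.8]])

```text
clock: 9.8
tool_pos: [0.5345, -0.1064, 0.0334]
eef_rot: [0.074, 0.997, 0.0, -0.0]
contact_force: [-2.0, -0.6, 4.2]
opening: 0.337
finger_force: 8.0
```

Call:
step_arm(series=[[0.5, -0.1, 0, 0, 0, 0, 0.8], [0.5, -0.1, 0, 0, 0, 0, 0.8], [0, 0, 0, 0, 0, 0, 0.8]])

```text
clock: 10.1
tool_pos: [0.5356, -0.1066, 0.0333]
eef_rot: [0.074, 0.997, 0.0, 0.0]
contact_force: [-1.8, 0.3, 3.3]
opening: 0.342
finger_force: 8.0
```

Run:
```python
from h import *
s=r.get_state(); print(s["tool_pos"],s["contact_force"],s["moment"],stand(s["tool_pos"][None]))
im,d,K,D,T=snap("scene"); np.savez("scene5.npz",im=im,d=d,K=K,D=D,T=T)
o=np.load("scene4.npz")["im"]
f=lambda i:cv2.resize(i[220:250,245:285],(400,300),interpolation=2)
cv2.imwrite("pics/both5.png",np.hstack([f(o),f(im)]))
```

```text
[ 0.53559548 -0.1065562   0.03334961] [-1.78661743  0.2622213   3.3264349 ] [ 0.14496137  0.34596819 -0.0578413 ] [[-89.34668941  -0.26539763]]
```

View pics/both5.png

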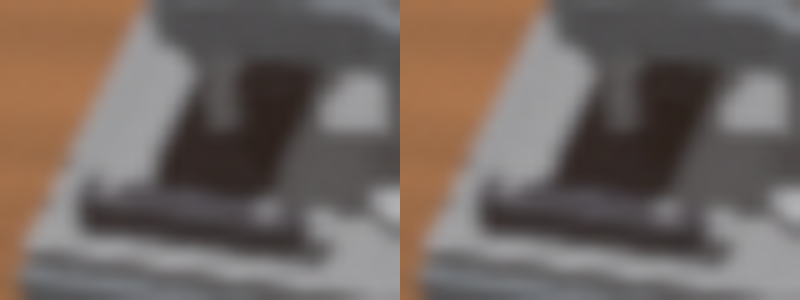

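Run:
```python
from h import *
z=np.load("scene5.npz"); im,d,K,D,T=[z[k] for k in("im","d","K","D","T")]
g=im.max(2).astype(int)
for row in (229,231,233,235,237,238):
    print(row,g[row,255:282])
for row in(231,233,235,237):
    dk=np.where(g[row,255:282]<75)[0]+255; print(row,dk.min(),dk.max(),stand(onplane([[dk.min()-.5,row],[dk.max()+.5,row]],.040,K,D,T)).round(1).tolist())
# predicted pixels
def proj(sx,sy,zz):
    w=np.r_[O+EX*sx/1000+EY*sy/1000,zz]; c=T[:3,:3].T@(w-T[:3,3]); p,_=cv2.projectPoints(np.array([[c[0],-c[1],-c[2]]]),np.zeros(3),np.zeros(3),K,D); return p.ravel().round(1)
for a_ in((25,-30,.042),(25,30,.042),(25,-15,.040),(25,15,.040),(-30,-15,.04),(-30,15,.04),(45,-45,.03),(45,85,.03)): print(a_,proj(*a_))
for x in range(250,284,2): print(x,g[236:250,x])
```

```text
229 [160 157 157 158 158 160 159 149 120  84  78  87  88  73  57  50  50  49
  49  49  56  78 105 131 149 157 158]
231 [157 157 157 159 160 159 149 119  79  59  67  80  85  74  58  49  45  45
  45  53  73  97 131 151 156 158 156]
233 [158 158 160 160 160 150 120  80  55  52  54  58  59  54  47  46  45  46
  52  67  81  91 100 106 109 108 107]
235 [158 160 160 161 153 124  81  56  51  50  51  50  50  49  48  46  46  51
  66  81  88  89  90  90  90  88  86]
237 [145 154 152 145 124  92  61  53  51  51  50  50  50  50  49  49  50  64
  80  87  89  90  91  90  89  89  86]
238 [129 136 124 111  95  75  64  61  61  61  58  55  52  52  51  51  58  73
  84  89  90  90  90  90  89  90  93]
231 264 275 [[-5.3, -8.9], [-11.8, 22.0]]
233 263 274 [[2.8, -9.1], [-3.7, 21.7]]
235 262 273 [[10.7, -9.3], [4.3, 21.3]]
237 261 272 [[18.6, -9.4], [12.2, 21.0]]
(25, -30, 0.042) [252.1 237. ]
(25, 30, 0.042) [274.4 240.2]
(25, -15, 0.04) [257.7 238.3]
(25, 15, 0.04) [268.8 240. ]
(-30, -15, 0.04) [264.2 224.7]
(-30, 15, 0.04) [274.9 226.2]
(45, -45, 0.03) [244.4 244.7]
(45, 85, 0.03) [293.4 252.1]
250 [15
[... 346 characters left out ...]
9 140 108 110 120]
262 [ 52  53  61  78  80  71  60  67 105 150 150 112 107 121]
264 [ 50  51  61  78  83  79  63  62  98 144 146 113 101 114]
266 [ 50  50  55  67  79  78  64  61  86 129 148 129 101 102]
268 [ 49  50  52  62  77  79  70  60  72 111 149 148 110 104]
270 [ 47  49  51  68  96 101  83  63  64  99 144 145 109  98]
272 [ 57  64  73  87 110 110  89  64  61  91 138 148 121  96]
274 [ 85  87  89  89  89  88  79  67  65  87 127 150 141 106]
276 [ 90  90  90  93 107 132 134 123  98  95 120 150 148 110]
278 [ 90  90  90  91 101 127 149 151 139 140 152 159 149 116]
280 [ 88  89  90  91  93 113 148 159 160 160 161 162 156 133]
282 [ 83  87 103 130 136 128 139 154 159 160 159 160 161 151]
```

Call:
step_arm(series=[[0, 0, 0, 0, 0, 0, 0.6], [0, 0, 0, 0, 0, 0, 0.5], [0, 0, 0, 0, 0, 0, 0.5], [0, 0, 0, 0, 0, 0, 0.5]])

```text
clock: 10.55
tool_pos: [0.5357, -0.1067, 0.0332]
eef_rot: [0.074, 0.997, 0.0, 0.0]
contact_force: [-0.2, -1.0, -0.4]
opening: 0.498
finger_force: 0.0
```

Call:
step_arm(series=[[0, 0, 2, 0, 0, 0, 0.5], [0, 0, 8, 0, 0, 0, 0.5], [-5, 0, 20, 0, 0, 0, 0.5], [-30, 0, 40, 0, 0, 0, 0.5], [-30, 30, 40, 0, 0, 0, 0.5], [-10, 45, 40, 0, 0, 0, 0.5], [0, 45, 40, 0, 0, 0, 0.5], [0, 45, 20, 0, 0, 0, 0.5], [0, 45, 0, 0, 0, 0, 0.5]])

```text
clock: 11.45
tool_pos: [0.4678, 0.0856, 0.227]
eef_rot: [0.074, 0.997, 0.001, 0.003]
contact_force: [0.6, 0.2, -0.1]
opening: 0.498
finger_force: 0.0
```

Run:
```python
from h import *
s=r.get_state(); print(s["q"].round(2),s["tool_pos"])
z=[]
for n in("wrist","top"):
    im,d,K,D,T=snap(n); np.savez(f"{n}6.npz",im=im,d=d,K=K,D=D,T=T); z.append(im)
cv2.imwrite("pics/both6.png",np.hstack([cv2.resize(z[0],(400,300)),cv2.resize(z[1][150:240,300:420],(400,300),interpolation=2)]))
```

```text
[ 0.28  0.65 -0.91  2.    0.7   0.83  0.4 ] [0.46780334 0.08560183 0.22697842]
```

View pics/both6.png

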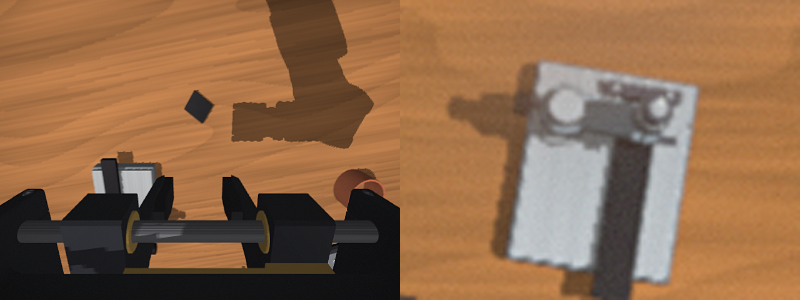

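The top crop (right) shows the strip (595–650, 140–298) lying on the base under the arm, square-looking, with its rear end overhanging. I'll measure it.

Run:
```python
from h import *
z=np.load("top6.npz"); im,d,K,D,T=[z[k] for k in("im","d","K","D","T")]
C=cloud(d,K,D,T); 
m=np.zeros(im.shape[:2],np.uint8); m[196:250,345:385]=(im[196:250,345:385].max(2)<90)*255
c=max(cv2.findContours(m,0,2)[0],key=cv2.contourArea); P=onplane(c.reshape(-1,2),.040,K,D,T)
q=cv2.minAreaRect(np.float32(stand(P))); print("strip",np.round(q[0],1),np.round(q[1],1),q[2],cv2.boxPoints(q).round(1).tolist())
g=im.max(2).astype(int)
L=[];R=[];BL=[];BR=[]
def cross(row,a,b,t):  # first subpixel crossing from a to b
    v=g[row,a:b]; 
    for i in range(len(v)-1):
        if (v[i]-t)*(v[i+1]-t)<=0: return a+i+(v[i]-t)/(v[i]-v[i+1]+1e-9)
S=im[...,0].astype(int)
for row in range(200,225,2):
    l=cross(row,350,372,110); rr=cross(row,365,385,110)
    p=stand(onplane([[l,row],[rr,row]],.040,K,D,T)); L.append(p[0]);R.append(p[1])
    b=S[row]; i=np.where(b[325:400]>125)[0]+325
    pb=stand(onplane([[i.min()-.5,row],[i.max()+.5,row]],.030,K,D,T)); BL.append(pb[0]);BR.append(pb[1])
for n,e in zip("L R BL BR".split(),(L,R,BL,BR)):
    e=np.array(e); f=np.polyfit(e[:,0],e[:,1],1); print(n,"y@-60 %.1f slope deg %.2f"%(np.polyval(f,-60),np.degrees(np.arctan(f[0]))))
for col in range(362,372,2): print(col,g[218:246,col])
for col in (340,345,350,380): print(col,S[218:246,col])
```

```text
strip [-75.3   3.5] [115.6  35.8] 0.005399851594120264 [[-133.10000610351562, 21.399999618530273], [-133.10000610351562, -14.5], [-17.600000381469727, -14.399999618530273], [-17.600000381469727, 21.399999618530273]]
L y@-60 16.3 slope deg -0.12
R y@-60 -15.2 slope deg 0.05
BL y@-60 81.2 slope deg -0.33
BR y@-60 -45.0 slope deg -0.06
362 [ 62  66  63  59  66  60  63  64  65  64  66  63  64  63  64  70  64  65
  62  60  63  70 122 177 193 187 178 174]
364 [ 65  57  63  62  67  68  64  61  61  66  60  62  66  65  63  61  64  66
  64  63  61  70 116 176 187 185 173 174]
366 [ 63  64  68  63  66  63  65  68  63  66  63  68  69  62  60  66  67  64
  61  65  60  66  94 146 181 183 173 176]
368 [ 69  66  65  63  63  60  61  67  60  63  63  61  65  65  62  68  66  66
  66  71  80  91 104 134 174 179 178 176]
370 [ 62  59  62  62  66  71  80  85  90 103 109 119 134 158 162 128 129 178
 186 186 188 190 187 178 178 175 176 178]
340 [202 201 195 198 198 201 200 201 206 199 149  81  75  71  70  76  72  76
  78  77  72  71  69  72  72  67  71  70]
345 [197 192 195 201 203 198 203 201 199 199 171 133  83  75  71  72  78  79
  76  76  76  65  74  73  71  74  73  70]
350 [195 198 198 200 197 197 196 197 199 199 191 143 104  60  41  43  45  46
  45  41  52  70  70  71  74  69  73  68]
380 [201 200 205 204 199 198 197 202 201 197 190 180 179 171 158 136 112  83
  76  72  70  69  69  67  69  69  75  71]
```

Run:
```python
from h import *
z=np.load("top6.npz"); im,d,K,D,T=[z[k] for k in("im","d","K","D","T")]
g=im.max(2).astype(int);S=im[...,0].astype(int)
def cr(v,t,a):
    i=np.where((v[:-1]-t)*(v[1:]-t)<=0)[0][0]; return a+i+(v[i]-t)/(v[i]-v[i+1]+1e-9)
for c in(360,361,362,363,364,365,366): print(c,stand(onplane([[c,cr(g[230:246,c],118,230)]],.040,K,D,T)).round(1))
for c in(336,338,340,342,344,346,348,350): print(c,stand(onplane([[c,cr(S[215:240,c],140,215)]],.030,K,D,T)).round(1))
```

```text
360 [[-135.2    5.1]]
361 [[-135.     2.5]]
362 [[-134.6   -0. ]]
363 [[-134.4   -2.6]]
364 [[-134.    -5.1]]
365 [[-134.1   -7.7]]
366 [[-134.3  -10.4]]
336 [[-112.6   71.1]]
338 [[-112.2   65.9]]
340 [[-113.8   60.4]]
342 [[-111.9   55.4]]
344 [[-112.1   50.1]]
346 [[-113.8   44.6]]
348 [[-112.    39.6]]
350 [[-112.    34.3]]
```

Call:
step_arm(series=[[-2, -45, 0, 0, 0, 0, 1], [-2, -45, 0, 0, 0, 0, 1], [-2, -45, 0, 0, 0, 0, 1], [-1, -45, -20, 0, 0, 0, 1], [0, 0, -45, 0, 0, 0, 1], [0, 0, -45, 0, 0, 0, 1], [0, 0, -45, 0, 0, 0, 1], [0, 0, -30, 0, 0, 0, 1], [0, 0, -18, 0, 0, 0, 1], [0, 0, 0, 0, 0, 0, 1], [0, 0, 0, 0, 0, 0, 1]], force=15)

```text
clock: 12.65
tool_pos: [0.4596, -0.0968, 0.0211]
eef_rot: [0.074, 0.997, -0.0, -0.0]
contact_force: [-0.3, 0.5, 0.0]
opening: 0.005
finger_force: 0.0
```

Call:
step_arm(series=[[2, -0.3, 0, 0, 0, 0, 1], [2, -0.3, 0, 0, 0, 0, 1], [2, -0.3, 0, 0, 0, 0, 1], [2, -0.3, 0, 0, 0, 0, 1], [2, -0.3, 0, 0, 0, 0, 1], [2, -0.3, 0, 0, 0, 0, 1], [0, 0, 0, 0, 0, 0, 1]])

```text
clock: 13.35
tool_pos: [0.472, -0.0984, 0.0206]
eef_rot: [0.074, 0.997, 0.0, 0.0]
contact_force: [-0.6, 0.3, -0.5]
opening: 0.003
finger_force: 0.0
```

Call:
step_arm(series=[[1, 0, 0, 0, 0, 0, 1], [1, -0.1, 0, 0, 0, 0, 1], [1, -0.15, 0, 0, 0, 0, 1], [1, -0.15, 0, 0, 0, 0, 1], [1, -0.15, 0, 0, 0, 0, 1], [0, 0, 0, 0, 0, 0, 1]])

```text
clock: 13.95
tool_pos: [0.4767, -0.099, 0.0206]
eef_rot: [0.074, 0.997, 0.0, 0.0]
contact_force: [-0.3, -0.3, 0.0]
opening: 0.005
finger_force: 0.0
```

Call:
step_arm(series=[[1, -0.15, 0, 0, 0, 0, 1], [1, -0.15, 0, 0, 0, 0, 1], [0, 0, 0, 0, 0, 0, 1]])

```text
clock: 14.25
tool_pos: [0.4785, -0.0993, 0.0206]
eef_rot: [0.074, 0.997, 0.0, -0.0]
contact_force: [-0.5, -0.4, -0.1]
opening: 0.001
finger_force: 0.1
```

Call:
step_arm(series=[[0.6, -0.1, 0, 0, 0, 0, 1], [0.6, -0.1, 0, 0, 0, 0, 1], [0, 0, 0, 0, 0, 0, 1]])

```text
clock: 14.55
tool_pos: [0.4786, -0.0993, 0.0206]
eef_rot: [0.074, 0.997, 0.0, -0.001]
contact_force: [-4.3, 1.5, 1.7]
opening: 0.004
finger_force: 2.0
```

Call:
step_arm(series=[[0.5, -0.1, 0, 0, 0, 0, 1], [0.5, -0.1, 0, 0, 0, 0, 1], [0, 0, 0, 0, 0, 0, 1]])

```text
clock: 14.85
tool_pos: [0.4787, -0.0993, 0.0206]
eef_rot: [0.073, 0.997, 0.0, -0.002]
contact_force: [-6.0, 1.3, 5.0]
opening: 0.003
finger_force: 3.3
```

Call:
step_arm(series=[[-5, 0.7, 0, 0, 0, 0, 1], [-15, 2, 0, 0, 0, 0.1, 1], [-10, 0, 30, 0, 0, 0.14, 0.8], [0, 0, 45, 0, 0, 0.14, 0.5], [0, 0, 45, 0, 0, 0.14, 0.5], [0, 0, 45, 0, 0, 0.14, 0.5], [0, 0, 40, 0, 0, 0.14, 0.5], [0, 0, 40, 0, 0, 0.14, 0.5], [0, 0, 0, 0, 0, 0.14, 0.5], [0, 0, 0, 0, 0, 0.14, 0.5], [0, 0, 0, 0, 0, 0.14, 0.5], [0, 0, 0, 0, 0, 0.14, 0.5], [0, 0, 0, 0, 0, 0, 0.5], [0, 0, 0, 0, 0, 0, 0.5]])

```text
clock: 16.25
tool_pos: [0.453, -0.0984, 0.2429]
eef_rot: [-0.596, 0.803, -0.001, 0.002]
contact_force: [-0.7, 0.2, 0.0]
opening: 0.497
finger_force: 0.0
```

Run:
```python
from h import *
s=r.get_state(); q=s["eef_rot"]; print(s["q"].round(2),s["tool_pos"],q.round(3),2*np.degrees(np.arctan2(q[1],q[0])),s["moment"].round(3),s["contact_force"].round(2))
for n in("top","scene"):
    im,d,K,D,T=snap(n); np.savez(f"{n}7.npz",im=im,d=d,K=K,D=D,T=T)
    C=cloud(d,K,D,T).reshape(-1,3); k=np.hypot(C[:,0]-.6245,C[:,1]+.119)
    p=C[(k<.016)&(C[:,2]>.166)&(C[:,2]<.2)]; t=p[p[:,2]>.183]; print(n,len(p),p.max(0).round(4),p.min(0).round(4),np.median(t,0).round(4),len(t), np.sort(p[:,2])[-25:].round(4))
    if n=="top":
        g=im.max(2).astype(int); print(im[225:245,350:372].max(2)[:, ::3])
```

```text
[ 0.83  0.73 -1.22  2.01  0.83  1.02  2.04] [ 0.45299536 -0.09835425  0.24285137] [-0.596  0.803 -0.001  0.002] 253.10203092284087 [ 0.133 -0.086 -0.018] [-0.7   0.21  0.01]
top 71 [ 0.6334 -0.1099  0.19  ] [ 0.6135 -0.1292  0.1669] [ 0.624  -0.1198  0.1863] 60 [0.1867 0.1868 0.1869 0.1869 0.1869 0.1869 0.1871 0.1871 0.1871 0.1872
 0.1874 0.1876 0.1877 0.1877 0.1877 0.1878 0.1882 0.1885 0.1889 0.189
 0.1891 0.1891 0.1894 0.1896 0.19  ]
[[196 201 190  72  60  62  59  60]
 [200 202 192  71  61  64  65  57]
 [198 202 188  70  56  64  58  60]
 [186 205 177  74  57  61  60  72]
 [141 199 143  72  65  55  62  95]
 [103 140  94  65  59  55  70 109]
 [103  89  84  57  63  49  52  95]
 [109 103  99  60  65  47  51  62]
 [103 103 107  63  64  52  50  42]
 [106 104 107  60  61  45  47  49]
 [108 105 109  64  62  48  47  49]
 [104 107 104  57  60  47  49  47]
 [106 108  98  58  56  51  51  60]
 [133 133 101  64  55  49  60  65]
 [170 176 128  97  57  48  73  77]
 [177 182 174 156  95  44  66  69]
 [179 178 182 180 144  52  49  69]
 [182 185 186 187 183  83  46  49]
 [185 183 184 187 187 100  44  45]
 [187 185 186 180 179  91  47  45]]
scene 84 [ 0.6357 -0.1087  0.188 ] [ 0.615  -0.1287  0.1667] [ 0.6236 -0.118   0.1852] 36 [0.1847 0.1847 0.1847 0.1847 0.185  0.1851 0.1852 0.1852 0.1854 0.1855
 0.1856 0.1856 0.1856 0.1857 0.1857 0.1858 0.186  0.1861 0.1865 0.1867
 0.1867 0.1869 0.187  0.187  0.188 ]
```

Call:
step_arm(series=[[20, -3, 0, 0, 0, 0, 0.5], [40, -5, 0, 0, 0, 0, 0.5], [40, -5, 0, 0, 0, 0, 0.5], [40, -5, 0, 0, 0, 0, 0.5], [25, -2.6, 0, 0, 0, 0, 0.5], [6, 0, 0, 0, 0, 0, 0.5], [0, 0, -15, 0, 0, 0, 0.5], [0, 0, -15, 0, 0, 0, 0.5], [0, 0, 0, 0, 0, 0, 0.5], [0, 0, 0, 0, 0, 0, 0.5]], force=7)

```text
clock: 17.35
tool_pos: [0.6223, -0.1191, 0.2121]
eef_rot: [-0.597, 0.802, -0.0, 0.001]
contact_force: [0.7, 0.0, 1.0]
opening: 0.499
finger_force: 0.0
```

Run:
```python
from h import *
s=r.get_state(); q=s["eef_rot"]; print(s["q"].round(2),s["tool_pos"],q.round(4),2*np.degrees(np.arctan2(q[1],q[0])),s["moment"].round(3),s["contact_force"].round(2))
im,d,K,D,T=snap("wrist"); cv2.imwrite("pics/w8.png",im)
C=cloud(d,K,D,T).reshape(-1,3); k=np.hypot(C[:,0]-.624,C[:,1]+.119)
p=C[(k<.016)&(C[:,2]>.166)&(C[:,2]<.2)]; print(len(p), p.min(0) if len(p) else 0,p.max(0) if len(p) else 0,np.median(p,0) if len(p) else 0)
```

```text
[ 0.64  0.95 -1.11  1.54  0.89  1.22  2.23] [ 0.6223315  -0.11909217  0.21212017] [-5.973e-01  8.020e-01 -3.000e-04  9.000e-04] 253.35708689724746 [ 0.061 -0.094  0.001] [0.68 0.03 1.05]
955 [ 0.61227617 -0.12961032  0.16619615] [ 0.63293695 -0.10856467  0.189312  ] [ 0.62187385 -0.12180184  0.18669827]
```

View pics/w8.png

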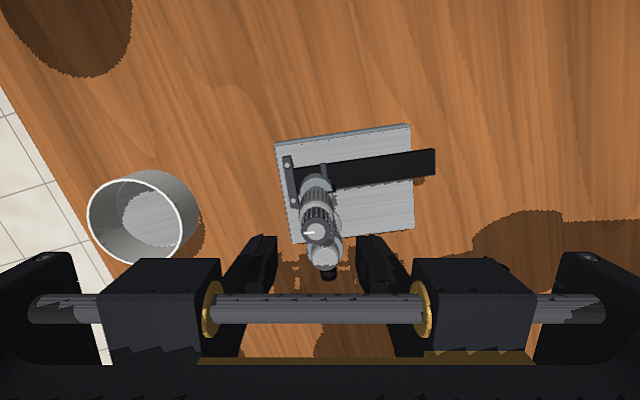

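The wrist view shows the strip's end against the stop bar at about (288,180) and the ratchet top at (313,233), with a white index line, central between the fingers (270–362). I'll lower and grip lightly.

Call:
step_arm(series=[[0.7, 0, -12, 0, 0, 0, 0.5], [0, 0, -12, 0, 0, 0, 0.5], [0, 0, -10, 0, 0, 0, 0.5], [0, 0, -7, 0, 0, 0, 0.5], [0, 0, -2.5, 0, 0, 0, 0.5], [0, 0, 0, 0, 0, 0, 0.6], [0, 0, 0, 0, 0, 0, 0.7], [0, 0, 0, 0, 0, 0, 0.7], [0, 0, 0, 0, 0, 0, 0.7]])

```text
clock: 18.3
tool_pos: [0.6245, -0.1188, 0.1698]
eef_rot: [-0.597, 0.802, -0.001, 0.002]
contact_force: [-0.0, -0.3, 1.0]
opening: 0.298
finger_force: 0.0
```

```bash
cat > st.py <<'E'
from h import *
import sys
n=int(sys.argv[1]) if len(sys.argv)>1 else 1
A=[]
for i in range(n):
    s=r.get_state(); A.append(np.r_[s["contact_force"],s["moment"]])
    if i<n-1: r.snapshot("top")
q=s["eef_rot"]; yaw=2*np.degrees(np.arctan2(q[1],q[0]))%360
print(s["clock"],"q7",s["q"][6].round(3),"pos",(s["tool_pos"]*1000).round(2),"yaw",yaw.round(2),"tilt",np.degrees(2*np.hypot(q[2],q[3])).round(2),"F",np.mean(A,0).round(3),"op",s["opening"]*88,s["finger_force"])
if n>1: print(np.std(A,0).round(3))
E
python3 st.py 4
```

```text
18.45 q7 2.19 pos [ 624.36 -118.81  169.54] yaw 253.32 tilt 0.24 F [ 0.352  0.17  -0.254  0.113 -0.062 -0.006] op 26.755192613452643 0.0
[0.508 0.393 0.739 0.032 0.043 0.043]
```

```bash
sed -i 's/A.append(np.r_\[s\["contact_force"\],s\["moment"\]\])/A.append(np.r_[s["contact_force"],s["moment"],s["joint_torque"][6]])/' st.py; python3 st.py 4
```

```text
18.6 q7 2.19 pos [ 624.27 -118.85  169.42] yaw 253.33 tilt 0.22 F [-0.262 -0.02  -0.011  0.142 -0.092 -0.003  0.   ] op 26.735868129007912 0.0
[0.871 0.046 0.57  0.014 0.014 0.02  0.   ]
```

Call:
step_arm(series=[[0, 0, 0, 0, 0, 0, 0.75], [0, 0, 0, 0, 0, 0, 0.8], [0, 0, 0, 0, 0, 0, 0.85], [0, 0, 0, 0, 0, 0, 0.85]], force=7)

```text
clock: 19.0
tool_pos: [0.6239, -0.1186, 0.1693]
eef_rot: [-0.597, 0.802, -0.0, 0.002]
contact_force: [-1.6, 0.5, 0.7]
opening: 0.222
finger_force: 7.0
```

```bash
python3 st.py 4
```

```text
19.15 q7 2.19 pos [ 623.99 -118.66  169.36] yaw 253.34 tilt 0.19 F [-1.828  0.477  1.011  0.261  0.428 -0.007  0.003] op 19.831854486351816 7.005709782242775
[0.571 0.359 0.557 0.009 0.062 0.016 0.   ]
```

Call:
step_arm(series=[[-0.4, 0.1, -0.16, 0, 0, -0.1, 0.85], [0, 0, -0.16, 0, 0, -0.1, 0.85], [0, 0, -0.16, 0, 0, -0.1, 0.85]])

```text
clock: 19.45
tool_pos: [0.624, -0.1187, 0.169]
eef_rot: [-0.469, 0.883, -0.001, 0.002]
contact_force: [-1.1, -0.0, 1.6]
opening: 0.222
finger_force: 7.0
```

```bash
python3 st.py 4
```

```text
19.6 q7 1.919 pos [ 623.96 -118.71  168.97] yaw 236.27 tilt 0.24 F [-1.503  0.46   1.213  0.191  0.227  0.04  -0.013] op 19.526962028726064 7.002485319972038
[0.576 0.406 0.613 0.032 0.023 0.018 0.575]
```

Call:
step_arm(series=[[0, 0, -0.16, 0, 0, -0.1, 0.85], [0, 0, -0.16, 0, 0, -0.1, 0.85], [0, 0, -0.16, 0, 0, -0.1, 0.85], [0, 0, -0.16, 0, 0, -0.1, 0.85], [0, 0, -0.16, 0, 0, -0.1, 0.85], [0, 0, -0.16, 0, 0, -0.1, 0.85]])

```text
clock: 20.2
tool_pos: [0.6242, -0.119, 0.168]
eef_rot: [-0.188, 0.982, -0.002, 0.002]
contact_force: [-1.7, -0.7, 1.4]
opening: 0.225
finger_force: 7.0
```

```bash
python3 st.py 4
```

```text
20.35 q7 1.386 pos [ 624.13 -118.99  168.02] yaw 201.97 tilt 0.27 F [-1.295 -0.528  1.446  0.005  0.066 -0.016 -0.012] op 19.5269076137179 6.998598799109459
[0.399 0.208 0.435 0.045 0.039 0.016 0.554]
```

```bash
sed -i 's/^if n>1.*/print("jt7",[round(float(a[6]),4) for a in A],"mz",[round(float(a[5]),3) for a in A])/' st.py; python3 st.py 4
```

```text
20.5 q7 1.385 pos [ 624.1  -118.93  167.99] yaw 201.89 tilt 0.25 F [-0.684 -0.637  1.244 -0.064  0.044  0.031 -0.077] op 19.439052008065534 6.998250335454941
jt7 [-0.2187, -0.0586, -0.0182, -0.0135] mz [-0.037, 0.041, 0.097, 0.023]
```

Call:
step_arm(series=[[0, 0, -0.14, 0, 0, -0.09, 0.85], [0, 0, -0.14, 0, 0, -0.09, 0.85], [0, 0, 0, 0, 0, 0, 0.85]])

```text
clock: 20.8
tool_pos: [0.6241, -0.119, 0.1677]
eef_rot: [-0.1, 0.995, -0.002, 0.001]
contact_force: [-1.0, -0.8, 0.6]
opening: 0.222
finger_force: 7.0
```

```bash
python3 st.py 3
```

```text
20.9 q7 1.229 pos [ 624.07 -118.98  167.69] yaw 191.61 tilt 0.25 F [-0.579 -1.183  1.138 -0.169 -0.003  0.012 -0.27 ] op 19.35230171122099 6.998119130730629
jt7 [-0.5622, -0.1959, -0.0528] mz [0.037, -0.016, 0.016]
```

```bash
python3 st.py 5
```

```text
21.1 q7 1.227 pos [ 623.99 -118.92  167.66] yaw 191.5 tilt 0.23 F [-0.685 -1.481  1.952 -0.218 -0.044  0.023 -0.023] op 19.29092943368001 6.998345777392387
jt7 [-0.0528, -0.0166, -0.0114, -0.0149, -0.0196] mz [0.016, -0.026, 0.017, 0.039, 0.07]
```

Call:
step_arm(series=[[0, 0, -0.14, 0, 0, -0.09, 0.85], [0, 0, -0.14, 0, 0, -0.09, 0.85], [0, 0, 0, 0, 0, 0, 0.85], [0, 0, 0, 0, 0, 0, 0.85], [0, 0, 0, 0, 0, 0, 0.85], [0, 0, 0, 0, 0, 0, 0.85]])

```text
clock: 21.7
tool_pos: [0.6239, -0.1189, 0.1674]
eef_rot: [-0.01, 1.0, -0.002, 0.001]
contact_force: [-0.0, -1.9, 2.1]
opening: 0.225
finger_force: 7.0
```

```bash
python3 st.py 3
```

```text
21.8 q7 1.071 pos [ 623.93 -118.91  167.36] yaw 181.16 tilt 0.23 F [-0.464 -1.382  2.277 -0.391 -0.09   0.04  -0.019] op 19.514123193819596 6.999710127711296
jt7 [-0.0161, -0.0195, -0.0224] mz [0.048, 0.02, 0.053]
```

Call:
step_arm(series=[[0, 0, -0.14, 0, 0, -0.09, 0.85], [0, 0, -0.14, 0, 0, -0.09, 0.85], [0, 0, 0, 0, 0, 0, 0.85], [0, 0, 0, 0, 0, 0, 0.85], [0, 0, 0, 0, 0, 0, 0.85], [0, 0, 0, 0, 0, 0, 0.85]], force=9)

```text
clock: 22.4
tool_pos: [0.6239, -0.1189, 0.1671]
eef_rot: [0.08, 0.997, -0.002, 0.001]
contact_force: [-0.0, -2.8, 2.2]
opening: 0.221
finger_force: 9.0
```

```bash
python3 st.py 4
```

```text
22.55 q7 0.917 pos [ 623.89 -118.86  167.09] yaw 170.84 tilt 0.23 F [-0.131 -2.679  2.441 -0.579 -0.045  0.045 -0.023] op 19.507046983883342 9.002217650413513
jt7 [-0.0184, -0.0217, -0.0244, -0.0264] mz [0.066, 0.035, 0.038, 0.042]
```

Call:
step_arm(series=[[0, 0, -0.14, 0, 0, -0.09, 0.85], [0, 0, -0.14, 0, 0, -0.09, 0.85], [0, 0, 0, 0, 0, 0, 0.85], [0, 0, 0, 0, 0, 0, 0.85], [0, 0, 0, 0, 0, 0, 0.85], [0, 0, 0, 0, 0, 0, 0.85]])

```text
clock: 23.15
tool_pos: [0.6238, -0.1189, 0.1668]
eef_rot: [0.169, 0.986, -0.002, 0.001]
contact_force: [-1.0, -3.0, 2.5]
opening: 0.223
finger_force: 9.0
```

```bash
python3 st.py 4
```

```text
23.3 q7 0.765 pos [ 623.82 -118.83  166.76] yaw 160.53 tilt 0.22 F [-0.581 -2.787  2.749 -0.663 -0.029  0.015 -0.022] op 19.703366361286957 9.005944803357124
jt7 [-0.0182, -0.0215, -0.0241, -0.0261] mz [0.007, 0.018, 0.005, 0.029]
```

Call:
step_arm(series=[[0, -0.3, 0, 0, 0, -0.09, 0.85], [0, 0, -0.1, 0, 0, -0.09, 0.85], [0, 0, 0, 0, 0, 0, 0.85], [0, 0, 0, 0, 0, 0, 0.85], [0, 0, 0, 0, 0, 0, 0.85], [0, 0, 0, 0, 0, 0, 0.85]])

```text
clock: 23.9
tool_pos: [0.6237, -0.119, 0.1665]
eef_rot: [0.257, 0.966, -0.002, 0.0]
contact_force: [-0.5, -3.3, 1.0]
opening: 0.222
finger_force: 9.0
```

```bash
python3 st.py 4
```

```text
24.05 q7 0.615 pos [ 623.74 -119.06  166.54] yaw 150.22 tilt 0.22 F [-0.678 -3.119  0.88  -0.699  0.044  0.022 -0.025] op 19.62151192326263 9.003480523824692
jt7 [-0.0212, -0.0244, -0.027, -0.0291] mz [0.09, -0.021, 0.028, -0.007]
```

Call:
step_arm(series=[[0, 0, -0.14, 0, 0, -0.09, 0.85], [0, 0, -0.14, 0, 0, -0.09, 0.85], [0, 0, 0, 0, 0, 0, 0.85], [0, 0, 0, 0, 0, 0, 0.85], [0, 0, 0, 0, 0, 0, 0.85], [0, 0, 0, 0, 0, 0, 0.85]])

```text
clock: 24.65
tool_pos: [0.6237, -0.1191, 0.1663]
eef_rot: [0.343, 0.939, -0.002, 0.0]
contact_force: [-0.6, -2.9, 1.3]
opening: 0.221
finger_force: 9.0
```

```bash
python3 st.py 4
```

```text
24.8 q7 0.466 pos [ 623.73 -119.08  166.27] yaw 139.9 tilt 0.22 F [-1.085 -2.901  0.77  -0.753  0.116  0.029 -0.025] op 19.58057045952776 9.003971815109253
jt7 [-0.0213, -0.0245, -0.0271, -0.0291] mz [0.048, 0.027, -0.051, 0.092]
```

Call:
step_arm(series=[[0, 0, -0.12, 0, 0, -0.09, 0.85], [0, 0, -0.12, 0, 0, -0.09, 0.85], [0, 0, 0, 0, 0, 0, 0.85], [0, 0, 0, 0, 0, 0, 0.85], [0, 0, 0, 0, 0, 0, 0.85], [0, 0, 0, 0, 0, 0, 0.85]])

```text
clock: 25.4
tool_pos: [0.6238, -0.1191, 0.1662]
eef_rot: [0.426, 0.905, -0.002, 0.0]
contact_force: [-0.9, -4.0, 0.9]
opening: 0.223
finger_force: 9.0
```

```bash
python3 st.py 4
```

```text
25.55 q7 0.319 pos [ 623.77 -119.05  166.15] yaw 129.59 tilt 0.22 F [-0.867 -3.233  1.687 -0.797  0.237  0.018 -0.035] op 19.508401321750068 9.006853625178337
jt7 [-0.0305, -0.0337, -0.0363, -0.0384] mz [0.035, 0.034, -0.018, 0.021]
```

Call:
step_arm(series=[[0, 0, -0.12, 0, 0, -0.09, 0.85], [0, 0, -0.12, 0, 0, -0.09, 0.85], [0, 0, 0, 0, 0, 0, 0.85], [0, 0, 0, 0, 0, 0, 0.85], [0, 0, 0, 0, 0, 0, 0.85], [0, 0, 0, 0, 0, 0, 0.85]])

```text
clock: 26.15
tool_pos: [0.6239, -0.119, 0.166]
eef_rot: [0.505, 0.863, -0.002, 0.0]
contact_force: [-1.3, -3.4, 4.1]
opening: 0.223
finger_force: 9.0
```

```bash
python3 st.py 4
```

```text
26.3 q7 0.173 pos [ 623.87 -119.07  166.  ] yaw 119.27 tilt 0.22 F [-2.171 -3.464  3.842 -0.834  0.425  0.086 -0.046] op 19.810309842089406 9.012679159641266
jt7 [-0.0416, -0.0448, -0.0474, -0.0494] mz [0.086, 0.077, 0.077, 0.105]
```

Call:
step_arm(series=[[0, 0, 0.3, 0, 0, 0, 0.85], [0, 0, 0, 0, 0, -0.09, 0.85], [0, 0, 0, 0, 0, 0, 0.85], [0, 0, 0, 0, 0, 0, 0.85], [0, 0, 0, 0, 0, 0, 0.85], [0, 0, 0, 0, 0, 0, 0.85]])

```text
clock: 26.9
tool_pos: [0.6237, -0.119, 0.1661]
eef_rot: [0.544, 0.839, -0.002, -0.0]
contact_force: [-2.0, -4.2, 1.6]
opening: 0.221
finger_force: 9.0
```

```bash
python3 st.py 4
```

```text
27.05 q7 0.101 pos [ 623.71 -119.05  166.05] yaw 114.12 tilt 0.23 F [-1.933 -3.658  1.538 -0.86   0.364  0.064 -0.045] op 19.12247404323683 9.006248787045479
jt7 [-0.0416, -0.0444, -0.0468, -0.0486] mz [0.064, 0.082, 0.019, 0.09]
```

Call:
step_arm(series=[[0, 0, 0, 0, 0, -0.09, 0.85], [0, 0, 0, 0, 0, 0, 0.85], [0, 0, 0, 0, 0, 0, 0.85], [0, 0, 0, 0, 0, 0, 0.85], [0, 0, 0, 0, 0, 0, 0.85]])

```text
clock: 27.55
tool_pos: [0.6237, -0.1191, 0.166]
eef_rot: [0.581, 0.814, -0.002, -0.0]
contact_force: [-2.7, -3.6, -0.2]
opening: 0.222
finger_force: 9.0
```

```bash
python3 st.py 4
```

```text
27.7 q7 0.03 pos [ 623.71 -119.03  166.05] yaw 108.96 tilt 0.23 F [-2.377 -3.647 -0.086 -0.84   0.394  0.065 -0.031] op 19.305720447152535 9.004704281687737
jt7 [-0.0275, -0.0304, -0.0327, -0.0346] mz [0.075, 0.062, 0.025, 0.096]
```

```bash
cat > w.py <<'E'
from h import *
import sys
im,d,K,D,T=snap("wrist"); np.savez(f"wrist_{sys.argv[1]}.npz",im=im,d=d,K=K,D=D,T=T); cv2.imwrite(f"pics/w_{sys.argv[1]}.png",im)
Cc=cloud(d,K,D,T); C=Cc.reshape(-1,3); k=np.hypot(C[:,0]-.6233,C[:,1]+.119)
p=C[(k<.007)&(C[:,2]>.17)&(C[:,2]<.2)]; print("top disc",len(p),np.median(p,0).round(5) if len(p) else "", p[:,2].std() if len(p) else "")
o=cv2.imread("pics/w8.png"); 
for n,i in(("w8",o),("now",im)):
    g=i.max(2)[200:280,270:362]; m=(g>215); ys,xs=np.where(m); print(n,len(xs),xs.mean()+270 if len(xs) else"",ys.mean()+200 if len(xs) else "")
    if len(xs)>5:
        w,v=np.linalg.eigh(np.cov(xs,ys)); print("line dir deg",np.degrees(np.arctan2(v[1,1],v[0,1])).round(1),w)
E
python3 w.py 1; python3 st.py 1
```

```text
top disc 529 [ 0.62315 -0.11867  0.18405] 0.0005603401501999548
w8 20 308.65 232.25
line dir deg 174.0 [ 0.30121845 10.0303605 ]
now 7 322.2857142857143 253.0
line dir deg 120.0 [  1.33064056 388.90745468]
27.75 q7 0.029 pos [ 623.69 -119.06  166.09] yaw 108.96 tilt 0.23 F [-1.44  -3.412 -0.917 -0.837  0.447  0.077 -0.036] op 19.493609518156482 9.00464080274105
jt7 [-0.036] mz [0.077]
```

Run:
```python
from h import *
z=np.load("wrist_1.npz"); im,d,K,D,T=[z[k] for k in("im","d","K","D","T")]
def proj(w):
    c=T[:3,:3].T@(w-T[:3,3]); p,_=cv2.projectPoints(np.array([[c[0],-c[1],-c[2]]]),np.zeros(3),np.zeros(3),K,D); return p.ravel()
c=proj(np.array([.6232,-.119,.184])); print(c.round(1))
x,y=c.astype(int); print(im.max(2)[y-10:y+11:2,x-22:x+23:2])
o=cv2.imread("pics/w8.png"); print(o.max(2)[222:245:2,296:330:2])
```

```text
[314.4 266.7]
[[ 19  20  17  33  50  50  49  49  50  72  93  96  92  72  51  48  50  49
   50  53 147  23  16]
 [ 18  25  19  52  49  50  47  68 103  99  98  99  97  98  97  67  45  47
   48  53  45  43  17]
 [ 20  20  22  52  50  49  65 105 102 100 102 102  96 169 219 127 104  59
   53  77  56  82  14]
 [ 20  22  25  51  51  48 108 102 100  99  99  99 104 209 200 201 195  90
   96  96  83  93  14]
 [ 21  22  22  54  48  64 102  98  99  98  98  95 139 198 194 193 200 111
   97  98  95  26  20]
 [ 23  20  21  53  73  89 106 114 129 138 130  88 213 199 199 199 203 132
   99 100  91  45  22]
 [ 19  23  18  85 163 149 147 145 140 123 103 144 203 199 197 196 200 105
   96  98 103  70  26]
 [ 23  22  20  59  36  37  97  97  90 219 210 204 195 195 194 195 190  88
   96  98 126  91  21]
 [ 21  22  20  49  51  49  67 101 101 206 197 197 196 196 195 199 119  94
   97 103 154 129  22]
 [ 21  21  20  45  51  50  50  62 158 202 197 197 196 197 199 121  95  99
   98 158 176 163  19]
 [ 22  22  21 125  94  49  49  51  99 132 190 189 188 134  86  94  97 101
  144 176 174 165  21]]
[[170 170 132 112  52  89  85  84  79  87  88  80  80  84  86  84  72]
 [168 171 161  41  86  83  80 105 158 173 171 176 132  77  80  83  77]
 [166 166 146  75  84  81 112 177 171 171 172 172 174 172  78  80  84]
 [165 166 155  78  86  75 184 172 170 171 170 169 170 172 119  80  82]
 [170 170 135  81  77 103 170 162 174 166 168 167 167 170 163  78  82]
 [167 169 153  76 216 238 242 249 244 233 170 170 169 171 163  76  85]
 [168 168 174  80 129 139 179 162 162 164 166 168 166 169 153  81  84]
 [170 170 171 121  81  80 137 171 168 168 168 167 169 173  86  82  84]
 [169 169 170 176  85  85  79 137 171 170 170 171 161 104  82  84  78]
 [172 173 174 175 172  97  87  84  77  93 117  88  79  84  85  75  61]
 [165 160 175 169 120  85  88  81  87  86  85  84  85  84  68  61  62]
 [169 126 172  98 175 154 155 160 129  84  89  85  62  59  63  63  61]]
```

```bash
cat > prof.py <<'E'
from h import *
from scipy.spatial.transform import Rotation as Rn
import sys
def TT(p,q): M=np.eye(4); M[:3,:3]=Rn.from_quat(q).as_matrix(); M[:3,3]=p; return M
def prof(im,K,D,T,ax,ztop,dd=None):
    c=T[:3,3]; print("camera dir (world deg)",np.degrees(np.arctan2(c[1]-ax[1],c[0]-ax[0])).round(1))
    out=[]
    for name,zz,R in(("ratS",ztop-.006,.010),("ratS2",ztop-.012,.010),("thRim",ztop-.0242,.0118),("thS",ztop-.030,.013),("thS2",ztop-.040,.013),("thS3",ztop-.055,.013)):
        row=[]
        for a in range(0,360,8):
            w=np.array([ax[0]+R*np.cos(np.radians(a)),ax[1]+R*np.sin(np.radians(a)),zz])
            n=np.array([np.cos(np.radians(a)),np.sin(np.radians(a)),0]) if name!="thRim" else np.array([0,0,1])
            cc=T[:3,:3].T@(w-c)
            p=cv2.projectPoints(np.array([[cc[0],-cc[1],-cc[2]]]),np.zeros(3),np.zeros(3),K,D)[0].ravel()
            if n@(c-w)/np.linalg.norm(c-w)<.12: row.append("."); continue
            x,y=np.round(p).astype(int)
            if not(0<=x<640 and 0<=y<400): row.append("o"); continue
            if dd is not None and abs(dd[y,x]+cc[2])>.004: row.append("x"); continue
            row.append(str(im[y,x].max()))
        print(name,[f"{8*i}:{v}" for i,v in enumerate(row) if v not in ".o"])
z=np.load("wrist_1.npz"); im,d,K,D,T=[z[k] for k in("im","d","K","D","T")]
if __name__=="__main__":
    s=r.get_state(); Tt=TT(s["tool_pos"],s["eef_rot"]); H=np.linalg.inv(Tt)@T
    T8=TT([.6223315,-.11909217,.21212017],[-.5973,.8020,-.0003,.0009])@H
    print("before, tool yaw 253.3"); prof(cv2.imread("pics/w8.png"),K,D,T8,(.6225,-.119),.1865)
    print("now, yaw 109"); prof(im,K,D,T,(.6232,-.1188),.184,d)
E
python3 prof.py
```

```text
before, tool yaw 253.3
camera dir (world deg) -107.2
ratS ['192:72', '200:53', '208:148', '216:46', '224:24', '232:92', '240:45', '248:84', '256:89', '264:48', '272:113', '280:42', '288:73', '296:76', '304:35', '312:100']
ratS2 ['192:74', '200:43', '208:81', '216:54', '224:40', '232:94', '240:47', '248:58', '256:68', '264:48', '272:102', '280:43', '288:86', '296:85', '304:70', '312:79']
thRim ['0:161', '8:80', '16:75', '24:86', '32:72', '40:174', '48:250', '56:245', '64:202', '72:167', '80:169', '88:168', '96:171', '104:164', '112:113', '120:84', '128:82', '136:62', '144:79', '152:86', '160:140', '168:135', '176:129', '184:132', '192:131', '200:136', '208:142', '216:145', '224:147', '232:149', '240:174', '248:156', '256:161', '264:197', '272:163', '280:163', '288:159', '296:156', '304:153', '312:160', '320:149', '328:147', '336:151', '344:143', '352:139']
thS ['200:90', '208:74', '216:90', '224:85', '232:87', '240:101', '248:93', '256:96', '264:110', '272:97', '280:92', '288:97', '296:115', '304:71', '312:89']
thS2 ['200:56', '208:70', '216:69', '224:93', '232:72', '240:101', '248:84
[... 791 characters left out ...]
, '160:85', '168:81', '176:x', '184:x', '192:x', '200:x', '208:x', '216:x', '224:x', '232:x', '240:x', '248:x', '256:x', '264:x', '272:x', '280:x', '288:x', '296:x', '304:x', '312:x', '320:x', '328:x', '336:x', '344:x', '352:x']
thS ['48:55', '56:64', '64:83', '72:63', '80:83', '88:76', '96:87', '104:78', '112:75', '120:77', '128:62', '136:68', '144:49', '152:67', '160:55', '168:53']
thS2 ['48:x', '56:64', '64:83', '72:x', '80:91', '88:83', '96:88', '104:76', '112:71', '120:75', '128:47', '136:65', '144:44', '152:64', '160:45', '168:46']
thS3 ['48:x', '56:74', '64:84', '72:84', '80:69', '88:82', '96:73', '104:77', '112:62', '120:68', '128:56', '136:58', '144:50', '152:62', '160:43', '168:x']
```

Call:
step_arm(series=[[0, 0, 0, 0, 0, -0.05, 0.85], [0, 0, 0, 0, 0, 0, 0.85], [0, 0, 0, 0, 0, 0, 0.85], [0, 0, 0, 0, 0, 0, 0.85], [0, 0, 0, 0, 0, 0, 0.85]])

```text
clock: 28.25
tool_pos: [0.6237, -0.1191, 0.1661]
eef_rot: [0.601, 0.799, -0.002, -0.0]
contact_force: [-2.2, -4.1, -2.2]
opening: 0.219
finger_force: 9.0
```

```bash
python3 st.py 4
```

```text
28.4 q7 -0.01 pos [ 623.73 -119.03  166.12] yaw 106.09 tilt 0.23 F [-2.096 -4.01  -0.974 -0.857  0.442  0.014 -0.005] op 19.756653100992928 9.004117995500565
jt7 [-0.0029, -0.0045, -0.0058, -0.0067] mz [0.033, -0.005, 0.004, 0.023]
```

Call:
step_arm(series=[[0, 0, 0, 0, 0, -0.05, 0.85], [0, 0, 0, 0, 0, 0, 0.85], [0, 0, 0, 0, 0, 0, 0.85], [0, 0, 0, 0, 0, 0, 0.85], [0, 0, 0, 0, 0, 0, 0.85]])

```text
clock: 28.9
tool_pos: [0.6238, -0.119, 0.1662]
eef_rot: [0.621, 0.784, -0.002, -0.0]
contact_force: [-1.7, -3.9, -0.5]
opening: 0.22
finger_force: 9.0
```

```bash
python3 st.py 4
```

```text
29.05 q7 -0.05 pos [ 623.81 -119.03  166.22] yaw 103.22 tilt 0.22 F [-2.412 -3.957 -1.095 -0.832  0.53  -0.013  0.018] op 19.452792672340095 9.005661830306053
jt7 [0.0199, 0.0184, 0.0172, 0.0163] mz [-0.048, -0.004, 0.017, -0.016]
```

The torque has passed its peak and reversed, so the ratchet is dropping through its first click. I'll ease it to the detent.

Call:
step_arm(series=[[0, 0, 0, 0, 0, -0.07, 0.85], [0, 0, 0, 0, 0, 0, 0.85], [0, 0, 0, 0, 0, 0, 0.85], [0, 0, 0, 0, 0, 0, 0.85], [0, 0, 0, 0, 0, 0, 0.85]])

```text
clock: 29.55
tool_pos: [0.6238, -0.119, 0.1662]
eef_rot: [0.648, 0.762, -0.002, -0.0]
contact_force: [-3.0, -3.1, -1.0]
opening: 0.222
finger_force: 9.0
```

```bash
python3 st.py 4
```

```text
29.7 q7 -0.105 pos [ 623.81 -119.03  166.2 ] yaw 99.22 tilt 0.22 F [-2.882 -3.335 -0.524 -0.825  0.56   0.024 -0.02 ] op 19.54445734053991 9.005991071462631
jt7 [-0.0168, -0.019, -0.0209, -0.0224] mz [0.019, 0.016, 0.03, 0.03]
```

Call:
step_arm(series=[[-0.2, -0.3, 0, 0, 0, 0, 0.85], [0, 0, 0, 0, 0, 0, 0.8], [0, 0, 0, 0, 0, 0, 0.75], [0, 0, 0, 0, 0, 0, 0.65], [0, 0, 0, 0, 0, 0, 0.5], [0, 0, 0, 0, 0, 0, 0.5], [0, 0, 0, 0, 0, 0, 0.5]])

```text
clock: 30.4
tool_pos: [0.6242, -0.1187, 0.1665]
eef_rot: [0.648, 0.762, -0.001, -0.0]
contact_force: [0.5, -0.5, 0.3]
opening: 0.502
finger_force: 0.0
```

```bash
python3 st.py 3; python3 w.py 2
python3 - <<'E'
from h import *
z=np.load("wrist_2.npz"); im,d,K,D,T=[z[k] for k in("im","d","K","D","T")]
c=np.array([314,267]); x,y=c; print(im.max(2)[y-12:y+13:2,x-22:x+23:2])
E
```

```text
30.5 q7 -0.105 pos [ 623.95 -119.    166.34] yaw 99.21 tilt 0.18 F [-0.045  0.24  -0.18  -0.018 -0.126 -0.035  0.   ] op 43.78552251702264 0.0
jt7 [0.0, 0.0001, 0.0001] mz [-0.012, -0.026, -0.066]
top disc 520 [ 0.62319 -0.11872  0.18419] 0.0005629555185667408
w8 20 308.65 232.25
line dir deg 174.0 [ 0.30121845 10.0303605 ]
now 127 309.54330708661416 261.4724409448819
line dir deg 111.1 [ 44.45923268 165.67700029]
[[182 161 174  29  65  67  62  48  44  48  53  58  54  45  45 115  99  65
   63 158  70 166 157]
 [182 153  25  83 112 107 111 109 132 135  88  91  92  90  81  98 102 104
  103  55  56 167 158]
 [183 129  57 112 107 106 102 186 218 216 225 230 229 203 173 154  94  98
  100  91  56 164 158]
 [180 195  87 109 106 100 197 222 219 218 218 217 214 215 213 219 152  98
   99  99  91 163 158]
 [179 151 102 109 107 145 224 217 217 215 214 214 213 209 208 208 201  94
  102 100  87 167 157]
 [178 125 103 108 104 170 214 209 216 216 207 208 208 209 207 209 218  89
  103 103  92 167 156]
 [178 173 103 130 181 231 250 255 255 255 230 213 212 212 212 209 217 109
  103 104 124 168 157]
 [173 176 104 200 255 255 255 236 218 208 211 210 209 207 207 205 201  91
  100 102 110 161 156]
 [172 170 168 104  95  93 218 211 209 208 208 208 208 206 205 210 174  98
  101 102 126 161 161]
 [173 168 192  98 112 106 118 216 213 210 210 211 210 207 209 187  96 102
  102 125 165 160 164]
 [170 166 174 164 115 110 109 108 186 213 214 210 211 202 152  96 102 104
  109 167 163 159 165]
 [170 163 176 185 147 110 112 108 104  96 119 118  91  99 102 104 104  96
  173 161 165 158 165]
 [170 165 178 179 174 163 116 109 111 110 108 108 106 106 107 104 120 170
  166 161 162 160 165]]
```

Call:
step_arm(series=[[0, 0, 5, 0, 0, 0, 0.5], [0, 0, 15, 0, 0, 0, 0.5], [0, 0, 40, 0, 0, 0, 0.5], [0, 0, 40, 0, 0, 0, 0.5], [-30, 0, 30, 0, 0, 0, 0.5], [-40, 40, 0, 0, 0, 0, 0.5], [-40, 40, 0, 0, 0, 0, 0.5], [-20, 40, 0, 0, 0, 0, 0.5], [0, 40, 0, 0, 0, 0, 0.5], [0, 0, 0, 0, 0, 0, 0.5], [0, 0, 0, 0, 0, 0, 0.5]])

```text
clock: 31.65
tool_pos: [0.5033, 0.0324, 0.2974]
eef_rot: [0.647, 0.762, -0.001, 0.001]
contact_force: [0.2, -0.2, 0.1]
opening: 0.499
finger_force: 0.0
```

Run:
```python
from h import *
im,d,K,D,T=snap("top"); o=np.load("top6.npz")["im"]
for n,i in(("before",o),("now",im)):
    m=np.zeros(i.shape[:2],np.uint8); m[196:250,345:385]=(i[196:250,345:385].max(2)<90)*255
    c=max(cv2.findContours(m,0,2)[0],key=cv2.contourArea); q=cv2.minAreaRect(np.float32(stand(onplane(c.reshape(-1,2),.040,K,D,T)))); print(n,np.round(q[0],1),np.round(q[1],1),round(q[2],1), cv2.boxPoints(q).round(1).tolist())
    print(i[228:246,362].max(1))
t0=np.load("top0.npz")["im"]
for b in((130,165,235,270),(245,275,275,305),(165,200,145,190),(230,295,440,505)): print(b,cv2.absdiff(t0,im)[b[0]:b[1],b[2]:b[3]].mean().round(1))
C=cloud(d,K,D,T).reshape(-1,3); k=np.hypot(C[:,0]-.624,C[:,1]+.119); p=C[(k<.016)&(C[:,2]>.166)&(C[:,2]<.2)]; t=p[p[:,2]>.18]; print(np.median(t,0))
```

```text
before [-75.3   3.5] [115.6  35.8] 0.0 [[-133.10000610351562, 21.399999618530273], [-133.10000610351562, -14.5], [-17.600000381469727, -14.399999618530273], [-17.600000381469727, 21.399999618530273]]
[ 66  63  64  63  64  70  64  65  62  60  63  70 122 177 193 187 178 174]
now [-75.1   4.5] [ 38.9 115.1] 90.0 [[-132.6999969482422, -15.0], [-17.600000381469727, -15.0], [-17.600000381469727, 23.899999618530273], [-132.6999969482422, 23.899999618530273]]
[ 64  66  63  60  64  62  62  59  66  60  60  70 126 177 186 189 177 172]
(130, 165, 235, 270) 8.7
(245, 275, 275, 305) 29.9
(165, 200, 145, 190) 8.6
(230, 295, 440, 505) 9.6
[ 0.6242892  -0.12007105  0.18374762]
```

```bash
python3 -c "
from plant import r
print(r.finish_job())"
```

```text
the job is handed in; nothing more can be done
None
```

The job is handed in, result not shown: the strip is home and square against the back stop, the spindle was run down until I saw one ratchet click (from the wrist torque), and the arm is clear; the spindle's final force and the exact click angle were not measured directly.

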